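# Hold the vacuum pump on the food box valve

## Robot

A 7-joint arm with a two-finger parallel gripper is mounted at the origin on the work surface. World frame = base frame: x ahead of the robot, y to its left, z up, the work surface at z = 0. Lengths are in mm, angles in rad, forces in N, time in s.
With the tool pointing down it reaches from about 400 to 875 mm from the base axis. Payload 4.4 kg.
Tool frame: the origin (TCP) lies midway between the tips of the shut fingers; the grasp point (between the pads) lies 19 mm behind it; z points along the fingers, y is the line along which they close (so a half turn about z gives the same grasp; the last joint's range is limited). The gripper opens to 85 mm and grips with 20 to 120 N. Pads are 22 mm wide; open, the fingers measure 114 mm over their backs; the gripper's body (76 mm by 85 mm) begins 54 mm behind the grasp point. The pads swing forward as they close: fully open they stand 13 mm farther back than shut.
Start: joints at [1.243, 0.628, 0.038, 1.517, -0.027, 0.996, -0.02], TCP at [168.26, -627.858, 231.313] pointing down, gripper open.
Joint ranges: [-3.06, 3.06], [-0.37, 2.12], [-1.25, 1.32], [0.18, 2.47], [-1.1, 4.24], [0.23, 1.98], [-2.94, 2.94]. Speed limits (rad/s): [2.57, 2.57, 3.14, 3.14, 3.14, 3.14, 3.14].

## Interface

Orientations are given as [roll, pitch, yaw] about the fixed x, y, z axes, in that order (R = Rz(yaw) Ry(pitch) Rx(roll)).
In Python, from cell import ctrl gives the robot as it stands.
- The arm moves only by the shell command python3 -m handwheel 'ROWS'. ROWS is JSON, a list of rows, each a list of 3 entries, a list of its own where there are three numbers: the turn, a rotation vector about the tool's x, y, z in degrees, then the shift along the tool's x, y, z in m, then the closure, from 0 (fully open) to 1 (shut). A call has 1 to 5 rows; each row shifts and turns the commanded pose from where the row before left it, along the tool's axes as they then stand; what a row does not reach is not made up. A row lasts 1/12 s, in which the tool goes at most 41.7 mm and 7.16 degrees, less where a joint would pass 70% of its speed; a pose out of reach is approached as far as the arm can. A call is refused whole if a number of a shift passes 0.0417 or a number of a turn 7.16, either way. A call with a gripper value outside its range is refused whole. The fingers move at their own pace and stop on an object; the grip force is fixed at half the most. Time passes only in rows, so rows that do not move let the fingers close. It gives the time, the measured TCP pose, the force, the opening and the grip force at its end, in the units of the state.
- ctrl.read_state(): the state, without advancing time (a new reading comes with each control period).
- ctrl.get_image(name): name is "scene" or "top" or "wrist"; returns a dict with "pixels" (384x512x3 uint8, red, green, blue), "fx", "fy", "cx", "cy" (pixels), "k1" (the pictures are not rectified: a ray, as slopes to the right and down, at radius r is drawn at 1 + k1 r^2 times it, then the intrinsics apply), "pose" (4x4, takes a point from camera to world coordinates); the wrist camera has in their place "T_tool_cam" (4x4, takes a point from camera to tool coordinates, whose origin is the TCP and whose axes are the flange's). Camera axes: x right, y up, looking along -z (the intrinsics and any distortion apply to the point x, -y, -z); pixel columns grow to the right and rows downward; lengths in mm; the calibration is good to about 2 mm. A picture is of the moment at which its call begins: read the wrist's pose just before it. There is no depth.
- ctrl.finish_job(): hands the job in; it is judged then, once.
The state is a dict: "clock": time; "qpos": joint angles; "qd": joint speeds; "tau": joint torques, N m; "eef_pos": TCP position; "tool_rot": TCP orientation; "force": force on the tool from outside, world axes, zero at the start; "torque": the same for the moment, N m; "width": finger opening in mm; "gripper_force": force on a finger pad.
Only numpy, scipy, OpenCV 4.12 (cv2) and the standard library are available. Lean on these libraries where they do the work, as an engineer would, in place of code of your own. Each camera call takes 0.05 s, during which the arm holds its last target. There are 200 camera calls.

## Task

Take the white hand-held vacuum pump out of its slanted charging cradle and set its soft nozzle squarely over the orange valve on the lid of the glass garlic box. Hold the pump upright there, pressing gently so that the springy nozzle is squeezed about half-way and not bottomed out, and finish while still holding it like that: do not let go. Do not shift the box, and leave the garlic press, tongs, jar and rice bowl alone.

Things in the scene. Friction and masses are not known exactly. Their poses are not given: they have to be found in the camera images.
- pump: Hand-held vacuum pump, loose, about 280 g: white round housing, 48 mm diameter, 150 mm long, black rubber grip sleeve 95 to 132 mm up, pale soft nozzle below. Origin: centre of the housing's lower end; z axis along the housing to its closed top (z = 150 mm). It starts in the cradle, leaning with it, the lowest 32 mm hidden. Being round it can be gripped across in any direction, best on the sleeve
- nozzle (a joint): How far the pump's nozzle is squeezed into the housing, m: 0 hanging free, 0.010 bottomed out. A spring of 1 N per mm with 1 N preload, so half-way (0.005) takes 6 N; the pump's own weight would squeeze it by about 2 mm only
- nozzle_lip (a point): Centre of the nozzle's lower face, the ring-shaped lip (34 mm outside diameter, 23 mm inside). It lies on the pump's axis, 16 mm below the pump's origin when the nozzle is free, and comes closer to it as the nozzle is squeezed
- cradle: Black charging cradle fixed to the counter: foot 105 x 85 x 12 mm (x, y, z) and a round socket, 60 mm outside, aluminium rim, leaning 0.21 rad from vertical, mouth tipped to the cradle's -x. Origin: counter level, mid-foot. The housing stands on a ledge 32 mm inside the socket, 2 mm play all round, the nozzle hanging free below; it slides out along its own slant, lip clear after 48 mm
- cradle_mouth (a point): Centre of the socket's mouth, on its slanted axis, about 79 mm above the counter (axes as the cradle's)
- box: Glass food box with a white clip-on lid, closed, holding peeled garlic cloves, loose, about 750 g: lid 140 x 190 mm (x, y), whole box 78 mm high. Origin: centre of the underside, z up
- valve (a point): Centre of the orange valve button (16 mm diameter, 2 mm high) on the box's lid, inside a thin grey printed ring of 44 mm diameter; this point is on the lid's flat top, 78 mm above the counter, 45 mm from the lid's centre along the box's +y. The nozzle's lip goes round the button and rests flat on the lid
- garlic_press: Bystander: aluminium garlic press lying open, about 180 x 160 mm, 36 mm high. Origin: at its pivot, on the counter
- tongs: Bystander: bamboo tongs, about 270 x 75 mm, 20 mm high, lying along their x. Origin: mid-length, on the counter
- jar: Bystander: green glass jar with cork stopper, 80 mm diameter, 134 mm high. Origin: centre of the underside
- rice_bowl: Bystander: white porcelain rice bowl, 116 mm diameter, 58 mm high. Origin: centre of the underside
There are look-alikes about, which are no part of the job. There is more than one size of the pump; the one meant has the size given above.

How it is judged (in metres and radians):
On the way:
1. the pump is out of the cradle: its nozzle lip is above the socket's mouth and it no longer touches the cradle (z of nozzle_lip in the frame of cradle_mouth above 0.004 m and contact force between pump and cradle below 0.1 N), for 0.2 s.
At the end, for the whole second after the job is handed in: Gripper still holding the pump, at rest, within 5 degrees of upright; nozzle lip centred on the valve within 6 mm and squeezed 3 to 8 mm, pressing with 3.5 to 12 N; box flat and within 12 mm of its start; garlic press, tongs, jar and bowl within 20 mm of theirs (horizontal distance between nozzle_lip and valve below 0.006 m and distance between nozzle_lip and valve below 0.0075 m and angle between pump's own z axis and vertical below 0.087 rad and value of joint nozzle between 0.003 and 0.008 m and contact force between pump and box between 3.5 and 12 N and contact force between the fingers and pump above 2 N and linear speed of pump below 0.01 m/s and distance of box from where it was at the start of the episode below 0.012 m and angle between box's own z axis and vertical below 0.03 rad and distance of each of garlic_press, tongs, jar, rice_bowl from where it was at the start of the episode below 0.02 m); the arm keeps its last pose, push and grip.
It fails at once if the pump is rammed on the box with more than 25 N (contact force between pump and box above 25 N).
It fails at once if the box is pushed more than 20 mm or tipped (distance of box from where it was at the start of the episode above 0.02 m or angle between box's own z axis and vertical above 0.15 rad).
It fails at once if a bystander is knocked away by more than 30 mm (distance of any of garlic_press, tongs, jar, rice_bowl from where it was at the start of the episode above 0.03 m).
It also fails if it takes over 42 s, if anything falls off the work surface, if the arm or the gripper's body presses on something with over 40 N, if the wrist force passes 120 N, or if a joint passes its speed limit or range.

## Working session

There is one attempt and no reset: what is moved stays moved. The work goes in short steps, Python scripts to look and compute and a shell command to move; the robot and the scene stay as the last step left them, time stands still between calls to the robot, and variables do not carry over. Pictures are saved under pics/ and viewed, at most 10 in all, crops included, and the job is handed in when it is done.

```bash
mkdir -p pics; ls
python3 - <<'E'
from cell import ctrl
import cv2,numpy as np
print(ctrl.read_state())
for n in ("scene","top"):
    im=ctrl.get_image(n)
    np.savez(f"pics/{n}0.npz",**im)
    cv2.imwrite(f"pics/{n}0.png",cv2.resize(im["pixels"][:,:,::-1],(800,600),interpolation=cv2.INTER_CUBIC))
    print(n,im["fx"],im["fy"],im["cx"],im["cy"],im["k1"],np.round(im["pose"],3).tolist())
E
```

```text
pics
{'clock': 0.0, 'qpos': array([ 1.24319886,  0.62934075,  0.03842394,  1.51837717, -0.02700755,
        0.99628173, -0.01998733]), 'qd': array([ 0.00020231,  0.00046051,  0.00225202,  0.00172486, -0.0014861 ,
       -0.0001169 , -0.00164891]), 'tau': array([ 2.88892006e-04, -5.63396108e+01,  1.22635078e+00, -1.93435961e+01,
        1.09373184e-02,  1.03944234e-02, -1.94905238e-05]), 'eef_pos': array([ 168.10975367, -627.23821707,  230.38930089]), 'tool_rot': array([-3.13970299e+00,  7.85114944e-06,  2.61820392e-01]), 'force': array([-0.57654503,  0.02984694,  0.05528815]), 'torque': array([ 0.00786238,  0.04641563, -0.02284697]), 'gripper_force': 0.0, 'width': 85.19386357184187}
scene 364.78583222115327 364.78583222115327 259.71955118176226 193.19267224570166 -0.039554278524656865 [[0.05, -0.831, 0.554, 1171.53], [0.999, 0.039, -0.032, -46.857], [0.005, 0.555, 0.832, 970.015], [0.0, 0.0, 0.0, 1.0]]
top 430.05500826273624 430.05500826273624 261.8044075624134 190.9410028814672 0.051721323218026846 [[0.015, 0.988, -0.151, 376.66], [-1.0, 0.017, 0.01, -14.212], [0.013, 0.151, 0.988, 1435.759], [0.0, 0.0, 0.0, 1.0]]
```

View pics/scene0.png

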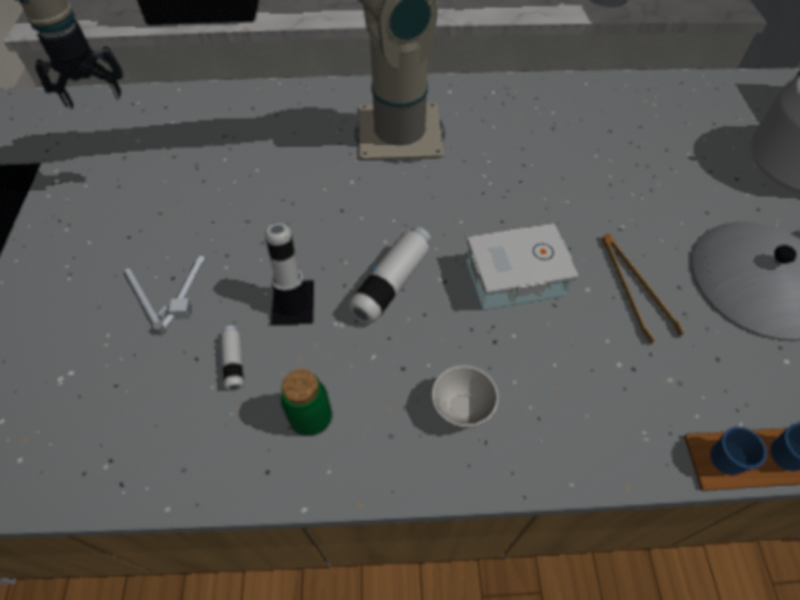

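View pics/top0.png

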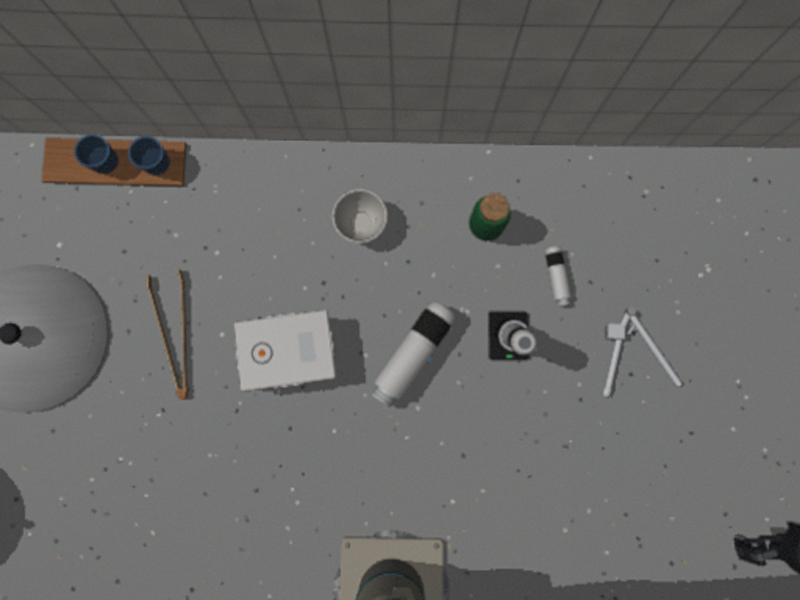

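Scene: the upright pump stands in the cradle at about (285,255), the box valve is at (543,251), and look-alikes lie at (390,275) and (232,357). Top: the pump's top cap is at (522,343), the valve at (262,352). I'll enlarge these four areas.

Run:
```python
import cv2,numpy as np
T=np.load("pics/top0.npz")["pixels"][:,:,::-1];S=np.load("pics/scene0.npz")["pixels"][:,:,::-1]
def c(I,u,v,w=50,h=37): return cv2.resize(I[v:v+h,u:u+w],(400,296),interpolation=cv2.INTER_CUBIC)
m=np.vstack([np.hstack([c(T,305,195),c(T,145,205)]),np.hstack([cv2.resize(S[138:212,150:250],(400,296),interpolation=cv2.INTER_CUBIC),c(S,320,142)])])
cv2.imwrite("pics/m1.png",m)
```

```text
(no output)
```

View pics/m1.png

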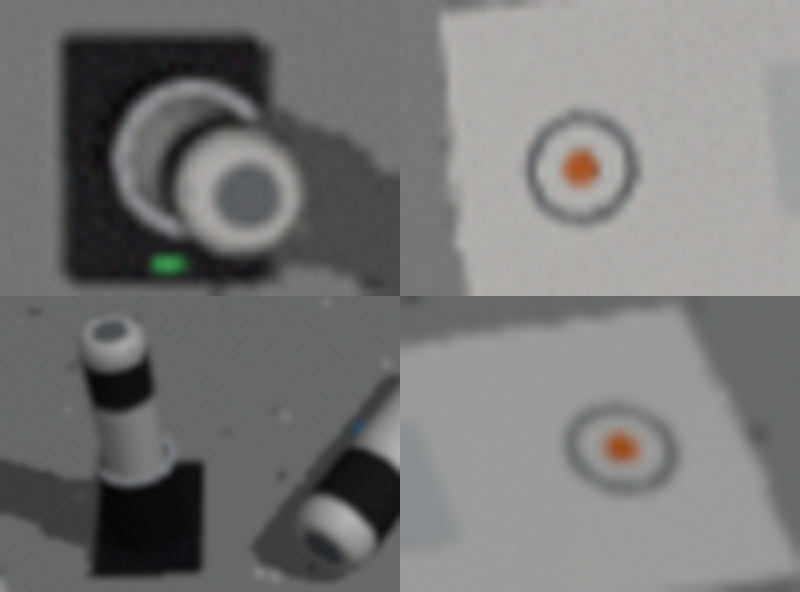

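```bash
cat > h.py <<'E'
import numpy as np,cv2
from scipy.optimize import least_squares
from scipy.spatial.transform import Rotation as R
def ray(im,u,v,P=None):
    k=float(im["k1"]);K=np.array([[im["fx"],0,im["cx"]],[0,im["fy"],im["cy"]],[0,0,1]],float)
    x,y=cv2.undistortPointsIter(np.array([[[u,v]]],float),K,np.array([k,0,0,0]),None,None,(3,50,1e-10))[0,0]
    P=im["pose"] if P is None else P
    d=P[:3,:3]@[x,-y,-1]; return P[:3,3],d/np.linalg.norm(d)
def tri(rays):
    A=sum(np.eye(3)-np.outer(d,d) for o,d in rays);b=sum((np.eye(3)-np.outer(d,d))@o for o,d in rays)
    p=np.linalg.solve(A,b);return p,[np.linalg.norm((np.eye(3)-np.outer(d,d))@(p-o)) for o,d in rays]
def atz(r,z): return r[0]+r[1]*(z-r[0][2])/r[1][2]
def tool(s):
    T=np.eye(4);T[:3,:3]=R.from_euler('xyz',s["tool_rot"]).as_matrix();T[:3,3]=s["eef_pos"];return T
E
python3 - <<'E'
from h import *
np.set_printoptions(precision=1,suppress=True)
t=dict(np.load("pics/top0.npz"));s=dict(np.load("pics/scene0.npz"))
for n,a,b,z in (("cap",(335.4,218.7),(177.1,146.4),222),("rim",(327.8,213.6),(183.9,178.6),79),("valve",(167.2,225.6),(347.3,160.6),79)):
    ra,rb=ray(t,*a),ray(s,*b); print(n,*tri([ra,rb]),atz(ra,z),atz(rb,z))
for c in ((65,38),(268,38),(270,280),(65,280)):
    print(atz(ray(t,305+c[0]/8-.4,195+c[1]/8-.4),12))
E
```

```text
cap [ 488.7 -240.2  196.9] [np.float64(0.6027196942061227), np.float64(0.6027196942061832)] [ 486.4 -236.2  222. ] [ 510.9 -233.3  222. ]
rim [ 515.  -238.3   80.2] [np.float64(0.0035847033145997745), np.float64(0.003584703314628492)] [ 515.1 -238.5   79. ] [ 514.2 -238.6   79. ]
valve [469.2 266.8  80.7] [np.float64(0.5526075308534022), np.float64(0.5526075308534523)] [469.2 266.6  79. ] [467.8 268.   79. ]
[ 568.9 -199.6   12. ]
[ 570.4 -284.4   12. ]
[ 469.5 -283.9   12. ]
[ 468.1 -199.3   12. ]
```

The pump's mouth is at (515,-238), leaning toward -x by 0.21; the valve is at (469,267). I'll level the yaw, travel above the pump, then tilt 12° about tool y.

```bash
python3 -m handwheel '[[[0,0,5],[0,0,-0.01],0],[[0,0,5],[0,0,-0.01],0],[[0,0,5],[0,0,-0.01],0]]'
python3 -m handwheel '[[[0,0,0],[0.0236,-0.0298,0],0],[[0,0,0],[0.0236,-0.0298,0],0],[[0,0,0],[0.0236,-0.0298,0],0],[[0,0,0],[0.0236,-0.0298,0],0],[[0,0,0],[0.0236,-0.0298,0],0]]'
python3 -m handwheel '[[[0,0,0],[0.0236,-0.0298,0],0],[[0,0,0],[0.0236,-0.0298,0],0],[[0,0,0],[0.0236,-0.0298,0],0],[[0,0,0],[0.0236,-0.0298,0],0],[[0,0,0],[0.0236,-0.0298,0],0]]'
python3 -m handwheel '[[[0,0,0],[0.0236,-0.0298,0],0],[[0,0,0],[0.0236,-0.0298,0],0],[[0,0,0],[0.0236,-0.0298,0],0],[[0,6,0],[0,0,0],0],[[0,6,0],[0,0,0],0]]'
python3 -m handwheel '[[[0,0,0],[0,0,0],0],[[0,0,0],[0,0,0],0],[[0,0,0],[0,0,0],0],[[0,0,0],[0,0,0],0]]'
python3 - <<'E'
from cell import ctrl
from h import *
s=ctrl.read_state();im=ctrl.get_image("wrist")
np.savez("pics/w1.npz",**im,T=tool(s));print(s["eef_pos"],s["tool_rot"],s["clock"],s["qpos"])
print(np.round(im["T_tool_cam"],3).tolist(),im["fx"],im["cx"],im["cy"],im["k1"])
cv2.imwrite("pics/w1.png",cv2.resize(im["pixels"][:,:,::-1],(800,600)))
E
```

```text
clock: 0.35
eef_pos: [168.1, -627.4, 260.9]
tool_rot: [-3.14, 0.0, -0.004]
force: [0.0, -0.0, -0.1]
width: 85.4
gripper_force: 0.0
clock: 0.77
eef_pos: [286.9, -477.0, 261.0]
tool_rot: [-3.141, 0.0, -0.0]
force: [0.9, -0.9, -0.2]
width: 85.5
gripper_force: 0.0
clock: 1.18
eef_pos: [404.9, -328.1, 261.1]
tool_rot: [-3.141, 0.0, -0.0]
force: [0.6, -0.1, 0.3]
width: 85.6
gripper_force: 0.0
clock: 1.6
eef_pos: [479.4, -236.1, 261.2]
tool_rot: [3.141, -0.215, 0.01]
force: [-0.3, 0.0, -1.0]
width: 85.7
gripper_force: 0.0
clock: 1.93
eef_pos: [476.1, -241.0, 261.7]
tool_rot: [3.141, -0.21, -0.0]
force: [-0.9, 0.5, -0.8]
width: 85.4
gripper_force: 0.0
[ 476.07111903 -240.99865017  261.66564602] [ 3.14112537e+00 -2.09885409e-01 -3.38391271e-05] 1.9333 [ 0.48401958  0.3424955  -0.00707829  1.97255961 -0.1552352   0.64517574
 -0.97765743]
[[0.0, 0.965, 0.261, 65.517], [1.0, -0.0, 0.0, 0.134], [0.001, 0.261, -0.965, -143.747], [0.0, 0.0, 0.0, 1.0]] 321.4057518898598 257.33696547775804 188.0245367263707 -0.08765164051954402
```

View pics/w1.png

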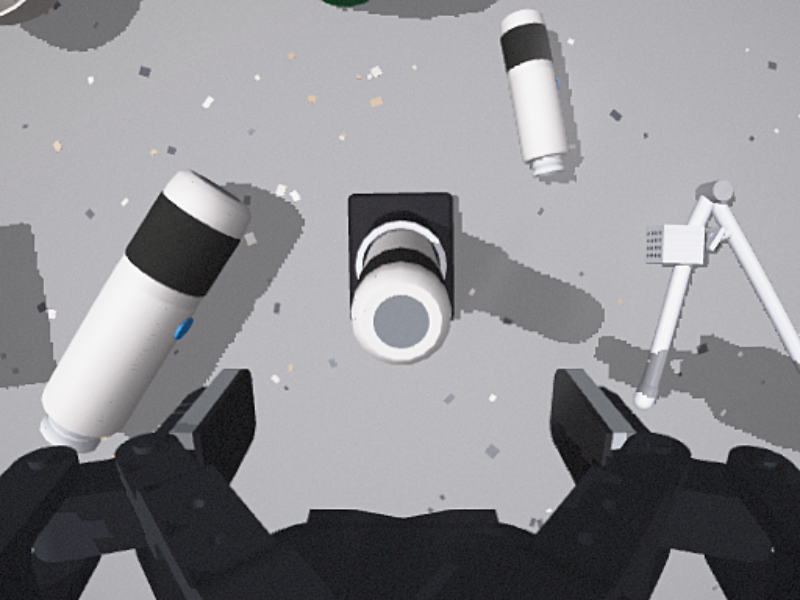

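Wrist view: pump cap centre at (401,322), socket rim centred at about (401,262), well aligned sideways; fingers straddle it.

Run:
```python
from h import *
np.set_printoptions(precision=1,suppress=True)
w=dict(np.load("pics/w1.npz"));P=w["T"]@w["T_tool_cam"];Ti=np.linalg.inv(w["T"])
t=dict(np.load("pics/top0.npz"));s=dict(np.load("pics/scene0.npz"))
rw=ray(w,401/1.5625-.2,322/1.5625-.2,P);c=atz(rw,194.4)
print("cap",c,(Ti@np.r_[c,1])[:3],tri([rw,ray(t,335.4,218.7),ray(s,177.1,146.4)]))
r=atz(ray(w,401/1.5625-.2,264/1.5625-.2,P),79);print("rim",r,(Ti@np.r_[r,1])[:3])
g=np.array([498-(515-515),-239,158.7,1]);print("grasp",(Ti@g)[:3])
```

```text
cap [ 485.8 -240.5  194.4] [-4.5 -0.6 67.8] (array([ 487.5, -240.4,  196.2]), [np.float64(1.5060600548687277), np.float64(1.3489740257772085), np.float64(0.7129938920780928)])
rim [ 512.1 -240.1   79. ] [ -2.8  -1.  186.2]
grasp [ -0.   -2.  105.3]
```

```bash
python3 -m handwheel '[[[0,0,0],[-0.003,-0.0005,0.025],0],[[0,0,0],[0,0,0.03],0],[[0,0,0],[0,0,0.03],0],[[0,0,0],[0,0,0.025],0],[[0,0,0],[0,0,0.013],0]]'
python3 -m handwheel '[[[0,0,0],[0,0,0],0],[[0,0,0],[0,0,0],0],[[0,0,0],[0,0,0],0.3],[[0,0,0],[0,0,0],0.6],[[0,0,0],[0,0,0],1]]'
python3 -m handwheel '[[[0,0,0],[0,0,0],1],[[0,0,0],[0,0,0],1],[[0,0,0],[0,0,0],1],[[0,0,0],[0,0,0],1],[[0,0,0],[0,0,0],1]]'
python3 -m handwheel '[[[0,0,0],[0,0,0],1],[[0,0,0],[0,0,0],1],[[0,0,0],[0,0,0],1]]'
```

```text
clock: 2.4
eef_pos: [497.8, -239.2, 137.4]
tool_rot: [-3.14, -0.206, 0.001]
force: [-0.8, -0.4, -0.1]
width: 85.2
gripper_force: 0.0
clock: 2.82
eef_pos: [498.3, -240.4, 141.7]
tool_rot: [3.14, -0.211, 0.0]
force: [1.7, -0.8, -1.1]
width: 51.6
gripper_force: 0.0
clock: 3.23
eef_pos: [498.2, -240.3, 141.9]
tool_rot: [3.141, -0.212, 0.0]
force: [-0.6, 0.5, 5.7]
width: 46.7
gripper_force: 60.9
clock: 3.48
eef_pos: [498.2, -240.3, 141.9]
tool_rot: [3.141, -0.212, 0.0]
force: [-1.2, 0.7, 5.6]
width: 47.0
gripper_force: 60.9
```

```bash
python3 -m handwheel '[[[0,0,0],[0,0,-0.006],1],[[0,0,0],[0,0,-0.012],1],[[0,0,0],[0,0,-0.012],1],[[0,0,0],[0,0,-0.012],1],[[0,0,0],[0,0,-0.012],1]]'
python3 -m handwheel '[[[0,0,0],[0,0,-0.012],1],[[0,0,0],[0,0,-0.012],1],[[0,0,0],[0,0,-0.012],1],[[0,0,0],[0,0,0],1],[[0,0,0],[0,0,0],1]]'
python3 -m handwheel '[[[0,0,0],[0,0,-0.01],1],[[0,0,0],[0,0,-0.01],1],[[0,0,0],[0,0,0],1],[[0,0,0],[0,0,0],1],[[0,0,0],[0,0,0],1]]'
python3 - <<'E'
from cell import ctrl
from h import *
s=ctrl.read_state();im=ctrl.get_image("wrist");np.savez("pics/w2.npz",**im,T=tool(s))
sc=ctrl.get_image("scene")
a=cv2.resize(im["pixels"][:,:,::-1],(400,300));b=cv2.resize(sc["pixels"][110:260,120:320,::-1],(400,300),interpolation=cv2.INTER_CUBIC)
cv2.imwrite("pics/w2.png",cv2.resize(np.hstack([a,b]),(800,300)))
E
```

```text
clock: 3.9
eef_pos: [485.7, -239.8, 194.0]
tool_rot: [-3.141, -0.209, -0.0]
force: [-0.4, -0.6, -2.5]
width: 47.2
gripper_force: 62.1
clock: 4.32
eef_pos: [478.9, -240.0, 229.1]
tool_rot: [3.141, -0.21, 0.0]
force: [0.1, -0.7, -3.4]
width: 46.8
gripper_force: 62.1
clock: 4.73
eef_pos: [474.8, -239.9, 247.9]
tool_rot: [-3.142, -0.209, -0.0]
force: [-0.3, 0.9, -3.2]
width: 47.1
gripper_force: 62.2
```

View pics/w2.png

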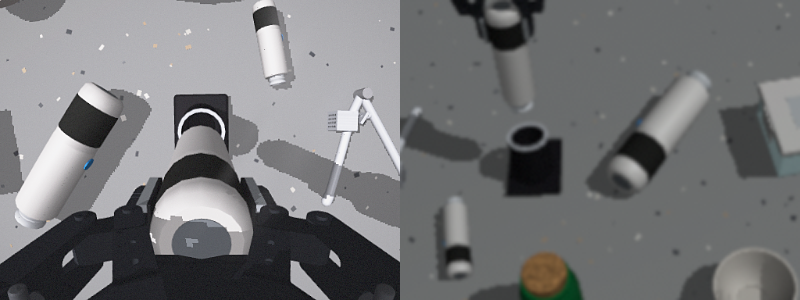

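The pump is clear of the socket (empty rim at (527,137) right half), gripped on the sleeve and in line with the tool. Now upright, and over to the valve.

```bash
python3 -m handwheel '[[[0,-3,0],[0,0,-0.01],1],[[0,-3,0],[0,0,-0.01],1],[[0,-3,0],[0,0,-0.01],1],[[0,-3,0],[0,0,0],1],[[0,0,0],[0,0,0],1]]'
python3 -m handwheel '[[[0,0,0],[0,-0.012,0],1],[[0,0,0],[0,-0.025,0],1],[[0,0,0],[0,-0.03,0],1],[[0,0,0],[0,-0.03,0],1],[[0,0,0],[0,-0.03,0],1]]'
python3 -m handwheel '[[[0,0,0],[0,-0.03,0],1],[[0,0,0],[0,-0.03,0],1],[[0,0,0],[0,-0.03,0],1],[[0,0,0],[0,-0.03,0],1],[[0,0,0],[0,-0.03,0],1]]'
python3 -m handwheel '[[[0,0,0],[0,-0.03,0],1],[[0,0,0],[0,-0.03,0],1],[[0,0,0],[0,-0.03,0],1],[[0,0,0],[0,-0.03,0],1],[[0,0,0],[0,-0.03,0],1]]'
python3 -m handwheel '[[[0,0,0],[0,-0.03,0],1],[[0,0,0],[0,-0.03,0],1],[[0,0,0],[0,-0.02,0],1],[[0,0,0],[0,-0.01,0],1],[[0,0,0],[0,0,0],1]]'
python3 -m handwheel '[[[0,0,0],[0,0,0],1],[[0,0,0],[0,0,0],1],[[0,0,0],[0,0,0],1],[[0,0,0],[0,0,0],1]]'
```

```text
clock: 5.25
eef_pos: [472.8, -239.5, 277.6]
tool_rot: [3.141, -0.001, 0.003]
force: [1.7, -0.2, -3.1]
width: 47.0
gripper_force: 62.2
clock: 5.67
eef_pos: [468.5, -111.0, 276.9]
tool_rot: [-3.14, 0.001, -0.001]
force: [0.5, 1.2, -2.3]
width: 47.1
gripper_force: 62.4
clock: 6.08
eef_pos: [468.3, 38.8, 277.1]
tool_rot: [-3.141, 0.001, -0.0]
force: [-0.1, 0.6, -2.9]
width: 46.6
gripper_force: 62.4
clock: 6.5
eef_pos: [468.2, 188.4, 277.0]
tool_rot: [-3.141, 0.001, -0.0]
force: [1.2, 0.1, -3.2]
width: 46.8
gripper_force: 62.4
clock: 6.92
eef_pos: [468.4, 279.4, 277.0]
tool_rot: [-3.14, 0.001, 0.004]
force: [0.7, -0.3, -2.4]
width: 46.9
gripper_force: 62.5
clock: 7.25
eef_pos: [470.5, 275.3, 277.7]
tool_rot: [3.141, -0.0, -0.003]
force: [-0.5, 0.6, -1.3]
width: 46.9
gripper_force: 62.5
```

```bash
python3 -m handwheel '[[[0,0,0],[-0.0015,0.0085,0],1],[[0,0,0],[0,0,0.015],1],[[0,0,0],[0,0,0.02],1],[[0,0,0],[0,0,0.018],1],[[0,0,0],[0,0,0.007],1]]'
python3 -m handwheel '[[[0,0,0],[0,0,0],1],[[0,0,0],[0,0,0],1],[[0,0,0],[0,0,0],1],[[0,0,0],[0,0,0],1]]'
python3 - <<'E'
from cell import ctrl
from h import *
s=ctrl.read_state();print(s["eef_pos"],s["tool_rot"])
w=ctrl.get_image("wrist");np.savez("pics/w3.npz",**w,T=tool(s))
S=ctrl.get_image("scene");np.savez("pics/s3.npz",**S);t=ctrl.get_image("top");np.savez("pics/t3.npz",**t)
a=cv2.resize(w["pixels"][:,:,::-1],(800,600))[100:500,200:600]
b=cv2.resize(S["pixels"][95:195,300:400,::-1],(400,400),interpolation=cv2.INTER_CUBIC)
cv2.imwrite("pics/m3.png",np.hstack([a,b]))
E
```

```text
clock: 7.67
eef_pos: [467.5, 266.4, 215.6]
tool_rot: [3.139, 0.003, -0.001]
force: [-1.1, -0.7, -3.2]
width: 47.0
gripper_force: 62.5
clock: 8.0
eef_pos: [469.4, 268.8, 218.7]
tool_rot: [-3.14, -0.002, -0.0]
force: [0.9, 0.6, -2.5]
width: 47.3
gripper_force: 62.5
[469.41909869 268.84116909 218.74487986] [-3.14043768e+00 -1.98693795e-03 -1.59254952e-04]
```

View pics/m3.png

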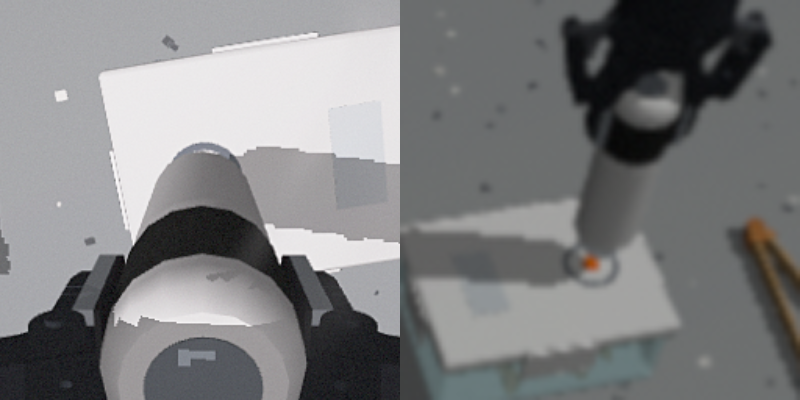

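Wrist view: the grey ring's far arc peeks out symmetrically at (206,145) behind the pump's foot. Scene view: the nozzle hangs just behind the valve (592,263). Now overlaying the expected nozzle and ring outlines to find the residual offset.

```bash
cat >> h.py <<'E'
def proj(im,p,P):
    q=(np.linalg.inv(P)@np.c_[p,np.ones(len(p))].T)[:3];x=q[0]/-q[2];y=-q[1]/-q[2];f=1+float(im["k1"])*(x*x+y*y)
    return np.c_[im["fx"]*x*f+im["cx"],im["fy"]*y*f+im["cy"]]
def circ(T,c,r):
    a=np.linspace(0,2*np.pi,60);p=np.c_[c[0]+r*np.cos(a),c[1]+r*np.sin(a),np.full(60,c[2])]
    return p@T[:3,:3].T+T[:3,3]
def overlay(im,P,T,V,off,u,v,w,h,k):
    I=cv2.resize(im["pixels"][v:v+h,u:u+w,::-1],(w*k,h*k),interpolation=cv2.INTER_CUBIC)
    W=np.eye(4)
    for TT,c,r,col in ((T,(off[0],off[1],off[2]),17,(0,255,0)),(T,(off[0],off[1],off[2]-16),24,(255,255,0)),(T,(off[0],off[1],off[2]-16-95),24,(255,0,255)),(W,V,22,(0,0,255))):
        q=(proj(im,circ(TT,c,r),P)-[u,v]+.5)*k-.5
        cv2.polylines(I,[np.round(q).astype(int)],True,col,1)
    return I
E
python3 - <<'E'
from h import *
w=dict(np.load("pics/w3.npz"));S=dict(np.load("pics/s3.npz"));T=w["T"];V=(469.2,266.8,78)
off=(0.7,0,111.3)
a=overlay(S,S["pose"],T,V,off,335,118,50,50,8)
b=overlay(w,w["pose"] if "pose" in w else T@w["T_tool_cam"],T,V,off,210,140,100,100,4)
cv2.imwrite("pics/m4.png",np.hstack([a,b]))
E
```

```text
(no output)
```

View pics/m4.png

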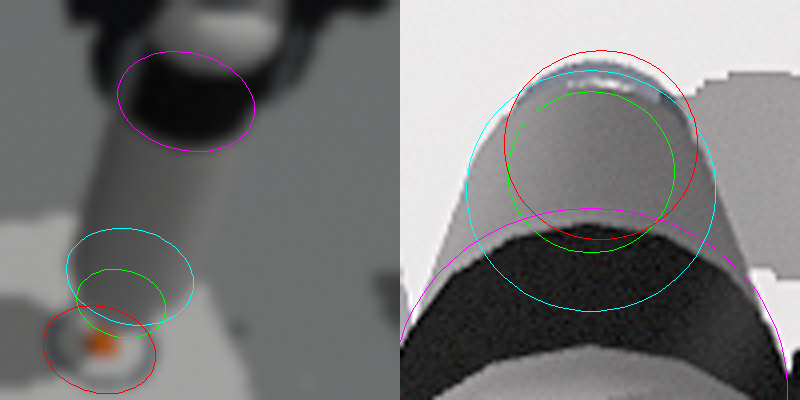

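```bash
python3 -m handwheel '[[[0,0,0],[0,0.0015,0.006],1],[[0,0,0],[0,0,0.006],1],[[0,0,0],[0,0,0.006],1],[[0,0,0],[0,0,0.004],1],[[0,0,0],[0,0,0],1]]'
python3 -m handwheel '[[[0,0,0],[0,0,0],1],[[0,0,0],[0,0,0],1],[[0,0,0],[0,0,0],1],[[0,0,0],[0,0,0],1],[[0,0,0],[0,0,0],1]]'
python3 - <<'E'
from cell import ctrl
from h import *
s=ctrl.read_state();print(s["eef_pos"],s["tool_rot"])
w=ctrl.get_image("wrist");T=tool(s);np.savez("pics/w5.npz",**w,T=T)
S=ctrl.get_image("scene");np.savez("pics/s5.npz",**S)
t=ctrl.get_image("top");np.savez("pics/t5.npz",**t)
V=(469.2,266.8,78);off=(-0.5,0,109)
a=overlay(S,S["pose"],T,V,off,335,130,40,40,10)
b=overlay(w,T@w["T_tool_cam"],T,V,off,220,140,80,80,5)
cv2.imwrite("pics/m5.png",np.hstack([a,b]))
E
```

```text
clock: 8.57
eef_pos: [467.9, 266.6, 194.2]
tool_rot: [3.14, 0.002, 0.0]
force: [-0.9, -0.2, -3.5]
width: 46.7
gripper_force: 62.5
clock: 8.98
eef_pos: [468.8, 267.1, 195.8]
tool_rot: [-3.141, -0.0, -0.0]
force: [-0.8, 0.1, -2.8]
width: 46.7
gripper_force: 62.5
[468.80580698 267.12815091 195.84026525] [-3.14130928e+00 -4.74280639e-04 -3.49327764e-05]
```

View pics/m5.png

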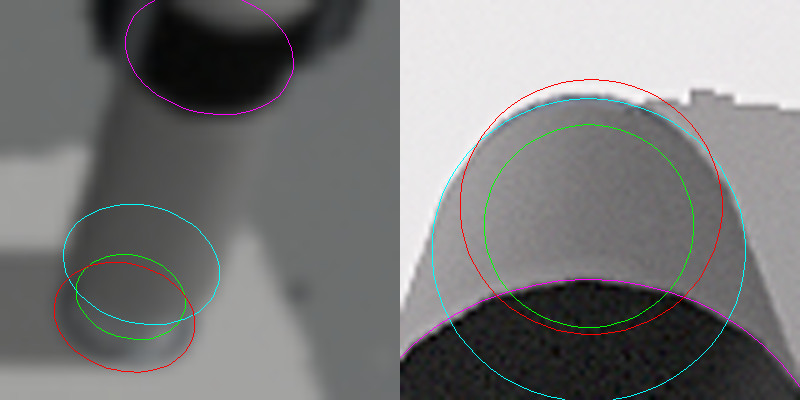

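Pump outlines match the overlay well in both views (lip ~109 mm past the TCP); the ring's far arc (about (570,95)) sits ~2 mm nearer than predicted. I'll fit the arc numerically from the earlier wrist picture.

Run:
```python
from h import *
np.set_printoptions(precision=1,suppress=True)
for n in ("w3","w5"):
    w=dict(np.load(f"pics/{n}.npz"));P=w["T"]@w["T_tool_cam"];g=w["pixels"].mean(2)
    pts=[]
    for u in range(246,276,2):
        col=cv2.GaussianBlur(g,(3,3),0)[140:190,u];i=np.argmax(col<195)
        if i==0: continue
        v=140+i-1+(col[i-1]-195)/(col[i-1]-col[i]); pts.append(atz(ray(w,u,v,P),78)[:2])
    pts=np.array(pts)
    f=least_squares(lambda c:np.hypot(*(pts-c).T)-22,[468,267],loss="soft_l1");print(n,f.x,f.fun.round(1),len(pts))
# direct colour centroid of the button in first top/scene pictures
for n,z in(("top0",80),("scene0",80)):
    t=dict(np.load(f"pics/{n}.npz"));a=t["pixels"].astype(int);r=(145,205,60,50) if n=="top0" else (320,142,60,40)
    s=a[r[1]:r[1]+r[3],r[0]:r[0]+r[2]];m=np.clip(s[...,0]-s[...,2]-40,0,None)
    Y,X=np.indices(m.shape);u,v=r[0]+(m*X).sum()/m.sum(),r[1]+(m*Y).sum()/m.sum();print(n,u,v,atz(ray(t,u,v),z))
```

```text
w3 [467.1 267.7] [-0.  -0.1  0.1  0.1 -0.1  0.2 -0.   0.   0.  -0.1 -0.1 -0.  -0.1  0.1
  0.1] 15
w5 [467.4 265.9] [ 0.7  0.4  0.3  0.2  0.  -0.3 -0.4 -0.5 -0.5 -0.8 -0.9 -0.4  0.6  1.3
  2.1] 15
top0 167.07683073229293 225.53421368547419 [469.3 266.8  80. ]
scene0 347.23846153846154 160.44423076923078 [468.  267.5  80. ]
```

```bash
python3 -m handwheel '[[[0,0,0],[-0.001,-0.0004,0.002],1],[[0,0,0],[0,0,0.002],1],[[0,0,0],[0,0,0.002],1],[[0,0,0],[0,0,0],1],[[0,0,0],[0,0,0],1]]'
python3 -m handwheel '[[[0,0,0],[0,0,0],1],[[0,0,0],[0,0,0],1],[[0,0,0],[0,0,0],1],[[0,0,0],[0,0,0],1],[[0,0,0],[0,0,0],1]]'
python3 -m handwheel '[[[0,0,0],[0,0,0.001],1],[[0,0,0],[0,0,0.001],1],[[0,0,0],[0,0,0],1],[[0,0,0],[0,0,0],1],[[0,0,0],[0,0,0],1]]'
python3 -m handwheel '[[[0,0,0],[0,0,0.001],1],[[0,0,0],[0,0,0.001],1],[[0,0,0],[0,0,0],1],[[0,0,0],[0,0,0],1],[[0,0,0],[0,0,0],1]]'
python3 -c "
from cell import ctrl
s=ctrl.read_state();print(s['eef_pos'],s['force'])"
```

```text
clock: 9.55
eef_pos: [467.6, 267.6, 189.6]
tool_rot: [-3.142, 0.0, 0.0]
force: [-0.1, 0.2, 0.4]
width: 46.8
gripper_force: 62.5
clock: 9.97
eef_pos: [467.7, 267.5, 189.7]
tool_rot: [-3.141, -0.0, 0.0]
force: [-1.3, -0.0, -0.6]
width: 47.0
gripper_force: 62.5
clock: 10.38
eef_pos: [467.7, 267.5, 187.7]
tool_rot: [-3.141, -0.0, 0.0]
force: [-1.2, 0.5, 2.0]
width: 46.9
gripper_force: 62.4
clock: 10.8
eef_pos: [467.7, 267.6, 185.7]
tool_rot: [-3.141, -0.0, 0.0]
force: [-0.7, 1.2, 3.3]
width: 47.2
gripper_force: 62.4
[467.7013473  267.58635178 185.71787355] [-0.67445625  1.17182575  3.30557713]
```

Run:
```python
from cell import ctrl
from h import *
s=ctrl.read_state();print(s["eef_pos"],s["tool_rot"],s["force"],s["torque"])
w=ctrl.get_image("wrist");T=tool(s);np.savez("pics/w6.npz",**w,T=T)
S=ctrl.get_image("scene");np.savez("pics/s6.npz",**S)
for _ in range(9): S["pixels"]=S["pixels"]+0.0 if _==0 else S["pixels"]+ctrl.get_image("scene")["pixels"]
S["pixels"]=np.clip(S["pixels"]/9*1.6,0,255).astype(np.uint8)
V=(467.4,267.5,78);off=(-0.3,0,107.7)
a=overlay(S,S["pose"],T,V,off,333,140,40,40,10)
b=cv2.resize(S["pixels"][140:180,333:373,::-1],(400,400),interpolation=cv2.INTER_CUBIC)
cv2.imwrite("pics/m6.png",np.hstack([a,b]))
s=ctrl.read_state();print(s["eef_pos"],s["force"])
```

```text
[467.7013473  267.58635178 185.71787355] [-3.14137416e+00 -2.12306945e-04  1.18317375e-04] [-0.67445625  1.17182575  3.30557713] [ 0.06649474  0.3326367  -0.01039266]
[467.73511918 267.52852722 185.62566578] [-0.94473564  0.32685487  3.14348246]
```

View pics/m6.png

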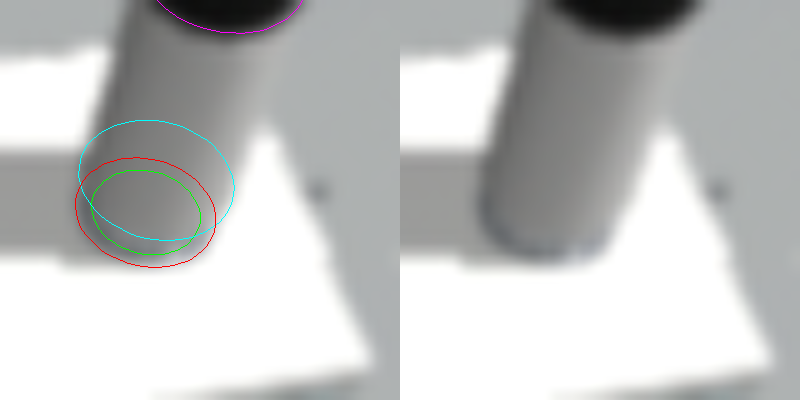

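Scene close-up: the nozzle sits inside the grey ring, with an even rim of ring showing round its near side ((480,210) to (605,245)). The force change is about 6 N, so the nozzle is roughly half squeezed. One settling check, then I hand in.

```bash
python3 -m handwheel '[[[0,0,0],[0,0,0],1],[[0,0,0],[0,0,0],1],[[0,0,0],[0,0,0],1],[[0,0,0],[0,0,0],1],[[0,0,0],[0,0,0],1]]'
python3 -c "
from cell import ctrl
print(ctrl.finish_job())"
```

```text
clock: 11.72
eef_pos: [467.7, 267.5, 185.6]
tool_rot: [-3.141, -0.0, 0.0]
force: [-1.2, 0.1, 2.9]
width: 47.4
gripper_force: 62.5
the job is handed in; nothing more can be done
None
```

I handed the job in at about 12 s with the pump still gripped and upright, its nozzle on the orange valve pressing at about 6 N, roughly half-way squeezed; no verdict came back, and the centring (within about 2 mm) and the squeeze are my estimates from the pictures and wrist force.

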